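Chock the mill jar, open the latched cover and push in the stop button

ROBOT

A 6-joint arm with a two-finger parallel gripper is mounted at the origin on the work surface. World frame = base frame: x ahead of the robot, y to its left, z up, the work surface at z = 0. Lengths are in m, angles in degrees, forces in N, time in s.
With the tool pointing down it reaches from about 0.4 to 0.825 m from the base axis. Payload 7 kg.
Tool frame: the origin (TCP) lies midway between the tips of the shut fingers; the grasp point (between the pads) lies 19 mm behind it; z points along the fingers, y is the line along which they close (so a half turn about z gives the same grasp; the last joint's range is limited). The gripper opens to 88 mm and grips with 3 to 60 N. Pads are 19 mm wide; open, the fingers measure 130 mm over their backs; the gripper's body (78 mm by 193 mm) begins 47 mm behind the grasp point.
Start: joints at [83.085, 20.546, 0.682, 0, -70.136, -16.507], TCP at [0.268, 0.619, 0.227] pointing down, gripper open.
Joint ranges: [-176.03, 176.03], [-82.01, 121.73], [-58.28, 71.71], [-173.87, 95.51], [-174.79, -0.11], [-173.66, 173.66]. Speed limits (degrees/s): [136.94, 136.94, 172.46, 180, 180, 180].

INTERFACE

Orientations are given as [roll, pitch, yaw] about the fixed x, y, z axes, in that order (R = Rz(yaw) Ry(pitch) Rx(roll)).
In Python, from plant import telemetry, viewer, workorder gives the robot as it stands. The module is installed in compiled form; this text tells all that it offers.
- The arm moves only by the tool carry_out, never from a script. Its argument "rows" is a list of rows, each a list of 6 numbers: the shift along the tool's x, y, z in m, then the turn, a rotation vector about the tool's x, y, z in rad. In form: [[tx, ty, tz, ax, ay, az], ...]. A call has 1 to 8 rows; each row is the pose to reach, as a shift and turn from the pose commanded when the call began, along the tool's axes at that moment; what a row does not reach only later rows make up. A row lasts 1/8 s, in which the tool goes at most 62.5 mm and 10.7 degrees, less where a joint would pass 70% of its speed; a pose out of reach is approached as far as the arm can. A call with a gripper value outside its range is refused whole. "grip" is the gripper's target within -1 to 1 (fully open at 1, half-way at 0, shut at -1), set as the call begins (left out, the last holds). The fingers move at their own pace and stop on an object; the grip force is fixed at half the most. Time passes only in rows, so rows that repeat a pose let the fingers close. It gives the time, the measured TCP pose, the force, the opening and the grip force at its end, in the units of the state.
- telemetry.get_obs(): the state, without advancing time (a new reading comes with each control period).
- viewer.snapshot(name): name is "side" or "top"; returns the picture (400x640x3 uint8, red, green, blue); there is no depth.
- viewer.camera_info(name): a dict with "intrinsics" (3x3 intrinsics, pixels), "extrinsics" (4x4, takes a point from camera to world coordinates). Camera axes: x right, y down, z forward; pixel columns grow to the right and rows downward; lengths in m; the calibration is good to about 2 mm. A picture is of the moment at which its call begins. camera_info takes no time and is no camera call.
- workorder.close_job(): hands the job in; it is judged then, once.
The state is a dict: "clock": time; "joint_pos": joint angles; "qvel": joint speeds; "tau": joint torques, N m; "tool_pos": TCP position; "orientation": TCP orientation; "force": force on the tool from outside, world axes, zero at the start; "moment": the same for the moment, N m; "opening": finger opening in m; "gripper_force": force on a finger pad.
Only numpy, scipy, OpenCV 4.12 (cv2) and the standard library are available. Lean on these libraries where they do the work, as an engineer would, in place of code of your own. Each camera call takes 0.05 s, during which the arm holds its last target. There are 200 camera calls.

TASK

Lock off the glaze-jar stand. First push the wooden wedge up the ramp until it is snug against the low side of the jar, then pull up the spring plunger knob and slide the metal cover, which holds the jar back, away from the jar until the plunger drops into its second hole. Last, press the mushroom button in the uncovered well all the way down so that it stays in; the jar must stay in its place throughout, and the jug, slip pot and clay house are to be left alone.

Things in the scene. Friction and masses are not known exactly. Their poses are not given: they have to be found in the camera images.
- stand: Green metal stand fixed to the bench, 200 mm (x) by 480 (y), deck 70 high. Origin: centre of its underside, z up; offsets named below are in its frame, mm. From y -240 to -30 its top is a ramp; from y -30 to 240 a flat deck at z 70 with two guide rails at |x| 61 to 71, y 0 to 240, tops at z 82.
- ramp_low (a point): Middle of the ramp's low edge, at (0, -30, 70) in the stand. The ramp falls 5 degrees towards +y, from z 88 at y -240 to z 70 here. A back stop (face at y -225, top at z 135) stands 10 mm behind the jar; low cheeks at |x| 83 to 95, y -240 to -155, tops at z 130, stand beside the jar's ends.
- well_floor (a point): Centre of the floor of the square well in the deck, at (0, 20, 12) in the stand; the well is 80 by 80 mm (x -40 to 40, y -20 to 60), its mouth at z 70. It holds the button and lies under the shut cover.
- hole_open (a point): Mouth of the second index hole, 13 mm wide, at (0, 195, 70) in the stand. The first hole, where the plunger starts, is at (0, 95, 70).
- jar: White ceramic mill jar with two brown bands, a cylinder 80 mm in diameter and 150 mm long, about 0.8 kg, loose, lying on the ramp with its axis along the stand's x. Origin at its centre: in the stand about (0, -175, 123). It would roll down the ramp towards +y, but leans on the two prongs of the cover, one near each end of it.
- wedge: Loose wooden wedge, 54 mm wide (x), 70 long (y), about 0.2 kg, on the ramp between the prongs. Origin: centre of its underside; its -y axis points to its sharp end and the jar. Top face rises at 24 deg from 2 to 33 mm at the upright back. Snug, its sharp edge is 13 mm past the jar's lowest line, on the low side; it starts 16 to 46 mm short. Pushing takes 1 to 3 N, clearly more at the jar.
- wedge_nose (a point): Middle of the wedge's sharp lower edge, on the ramp.
- wedge_back (a point): Point on the centre line of the wedge's upright back face, 16 mm above its underside; push here towards the jar.
- cover (a joint): Slide of the cover along the stand's +y, m: 0 shut, 0.100 open (end stop, plunger over the second hole). About 4 N moves it; locked while the plunger is down. Aluminium plate 110 (x) by 155 (y) by 8 mm, top z 80, y -30 to 125 when shut. Two prongs, 12 mm round bars at x -46 and 46, axis z 94.5, reach from it to y -138 when shut and hold the jar; they move with it.
- flange (a point): On the face towards the jar (-y face) of the cover's upright push flange, 24 mm above the cover plate: the flange is 80 mm wide (x), 6 mm thick and 34 mm high above the plate. When shut it is at (0, 27, 104) in the stand. Moves with the cover.
- plunger (a joint): Lift of the spring plunger, in m: 0 down in a hole (locks the cover), 0.016 pulled fully up; the pin leaves the hole at 0.010. Spring: 4 N at 0, 7 N at 0.016. Let go between the holes, the pin rides on the deck at 0.010, and it drops to 0 by itself over the second hole.
- knob (a point): Centre of the black plunger knob, an upright cylinder 34 mm in diameter and 32 mm high, standing on a collar of 30 mm diameter that ends 20 mm below this point. At (0, 95, 122) in the stand when shut and down. Moves with the cover and the plunger. Grip it from above, on its sides.
- button (a joint): Depth of the grey mushroom button, in m: 0 out, 0.012 fully pressed. It stays where it is left and takes about 4 N to move.
- button_top (a point): Centre of the top of the mushroom button, 56 mm in diameter, at (0, 20, 63) in the stand when out: 7 mm below the deck, hidden under the cover until that is open.
- jug: Bystander: red plastic jug with a handle, 110 mm across, 130 mm high, on the bench beyond the stand. Origin at the centre of its underside.
- slip_pot: Bystander: white pot of slip with a wooden stick, 90 mm across, 100 mm high (stick to 195 mm), on the bench beyond the stand. Origin at the centre of its underside.
- clay_house: Bystander: grey clay house with battlements, 85 by 110 by 85 mm high, on the bench past the stand's +y end. Origin at the centre of its underside.
Things that resemble listed ones, but are neither listed nor needed, are in the scene too. There is more than one size of the wedge; the one meant has the size given above.

How it is judged:
By the outcome, as a careful person would: the job done as asked, in the order asked, and still so for the second after the job is handed in, with the robot touching nothing.
It also fails if it takes over 48 s, if anything falls off the work surface, if the arm or the gripper's body presses on something with over 40 N, if the wrist force passes 120 N, or if a joint passes its speed limit or range.

## Working session

There is one attempt and no reset: what is moved stays moved. The work goes in short steps, Python scripts to look and compute and a tool call to move; the robot and the scene stay as the last step left them, time stands still between calls to the robot, and variables do not carry over. Pictures are saved under pics/ and viewed, at most 10 in all, crops included, and the job is handed in when it is done.

Besides the shell and the picture viewer there is one more tool, called as name(argument=value, ...) on one line, values as JSON. carry_out: Moves the arm, as the interface text tells. Its arguments: {"type":"object","properties":{"rows":{"type":"array"},"grip":{"type":"number"}},"required":["rows"]}

```bash
mkdir -p pics
python3 - <<'E'
from plant import telemetry, viewer
import cv2,json
for n in("side","top"):
    im=viewer.snapshot(n); cv2.imwrite(f"pics/{n}0.png",cv2.resize(im[:,:,::-1],(800,500),interpolation=cv2.INTER_CUBIC))
    c=viewer.camera_info(n); print(n,c["intrinsics"],c["extrinsics"])
print(telemetry.get_obs())
E
```

```text
side [[440.16853947   0.         322.91055057]
 [  0.         440.16853947 199.19019073]
 [  0.           0.           1.        ]] [[ 0.82682905 -0.33089971  0.45481766  0.1101038 ]
 [-0.56209007 -0.45706518  0.68930847 -0.59551955]
 [-0.02021066 -0.82558876 -0.56391021  0.68129543]
 [ 0.          0.          0.          1.        ]]
top [[435.48829506   0.         316.02678561]
 [  0.         435.48829506 204.44522253]
 [  0.           0.           1.        ]] [[-0.00323287 -0.98806335  0.1540142   0.42360926]
 [-0.99960515  0.00749198  0.02708162  0.07423885]
 [-0.02791222 -0.15386584 -0.98769743  1.10060765]
 [ 0.          0.          0.          1.        ]]
{'clock': 0.1, 'joint_pos': array([ 8.30852664e+01,  2.05871892e+01,  6.40210767e-01, -1.76303956e-02,
       -7.01367115e+01, -1.65070998e+01]), 'qvel': array([-0.0543398 , -0.06816473,  0.15056458,  0.09286416,  0.06901728,
        0.03712778]), 'tau': array([-1.47123268e-03, -5.84162378e+01,  2.93751365e+01,  7.01546699e+00,
        1.02157283e-02, -4.41871282e-05]), 'tool_pos': array([0.26816085, 0.61897546, 0.22572734]), 'orientation': array([ 1.79915050e+02, -7.88974901e-03, -2.34278301e+01]), 'force': array([-0.12947929, -0.0323245 ,  0.15974282]), 'moment': array([-0.06915743, -0.0406325 , -0.02106509]), 'gripper_force': 0.0, 'opening': 0.08762326588064298}
```

View pics/side0.png

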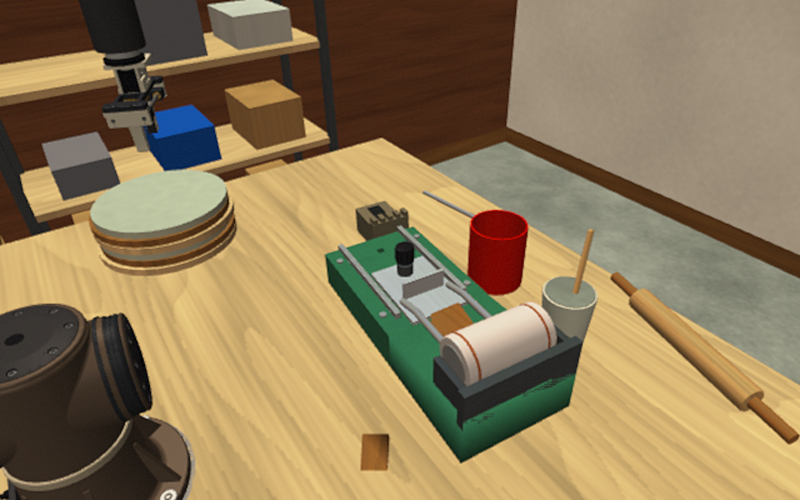

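View pics/top0.png

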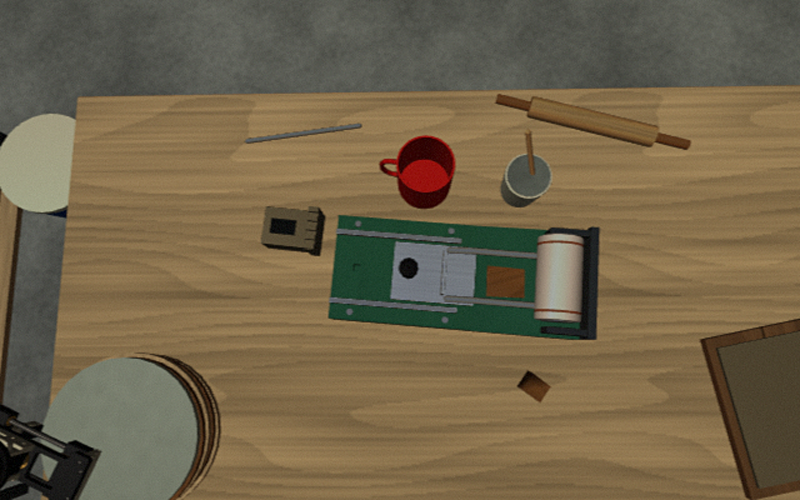

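The stand's +y end is to the left in the top view: deck corners at (338,216) and (329,319), hole at (356,267), knob at (409,268), wedge at (505,281) and jar at (560,278). In the side view, the bottom corners are at (462,461) and (571,402). Next I'll fit the stand pose and overlay the model.

```bash
cat > h.py <<'E'
import numpy as np, cv2, json
from scipy.optimize import least_squares
from scipy.spatial.transform import Rotation as R
from plant import telemetry, viewer
def proj(n,P):
    c=viewer.camera_info(n); E=np.linalg.inv(c["extrinsics"])
    q=(E[:3,:3]@np.atleast_2d(P).T+E[:3,3:]); p=c["intrinsics"]@q
    return (p[:2]/p[2]).T
def S2W(s,P):  # stand mm -> world m ; s=(x,y,yaw deg)
    return np.atleast_2d(P)/1000@R.from_euler('z',s[2],degrees=True).as_matrix().T+[s[0],s[1],0]
def crop(n,name,u0,v0,w,h,k,pts=()):
    im=viewer.snapshot(n)[:,:,::-1][v0:v0+h,u0:u0+w]; im=cv2.resize(im,None,fx=k,fy=k,interpolation=cv2.INTER_CUBIC)
    for p in pts:
        x=(np.array(p)-[u0,v0]+.5)*k-.5; cv2.drawMarker(im,tuple(int(round(t)) for t in x),(255,0,255),cv2.MARKER_CROSS,9,1)
    cv2.imwrite(f"pics/{name}.png",im)
E
cat > fit.py <<'E'
from h import *
T=[((100,240,70),(338,216)),((-100,240,70),(329,319)),((0,195,70),(356,267)),((-100,-240,88),(597,339)),((66,0,82),(461,240)),((-66,0,82),(457,310)),((0,95,138),(409,268))]
S=[((-100,-240,0),(462,461)),((100,-240,0),(571,402)),((-100,240,70),(327,253)),((100,240,70),(417,226))]
f=lambda s:np.concatenate([(proj(n,S2W(s,[a for a,_ in L]))-((np.array([b for _,b in L])+.5)/1.25-.5)).ravel() for n,L in(("top",T),("side",S))])
r=least_squares(f,[.5,.1,0],loss='soft_l1'); print(r.x, f(r.x).reshape(-1,2).round(1).tolist())
np.save("s.npy",r.x)
s=r.x
M=[(100,240,70),(-100,240,70),(0,195,70),(0,95,138),(66,0,82),(-66,0,82),(46,-138,94.5),(-46,-138,94.5),(0,27,114),(40,27,114),(-40,27,114),(0,-30,70),(-75,-175,163),(75,-175,163),(-95,-155,130),(95,-155,130)]
W=S2W(s,M)
crop("top","topc",255,160,235,125,3.4,proj("top",W)); crop("side","sidec",255,170,220,200,3,proj("side",W))
E
python3 fit.py
```

```text
[ 0.54642395 -0.01817338 -4.56018664] [[0.1, -0.8], [-0.5, -0.7], [0.6, 0.4], [-7.0, -1.1], [0.2, -0.3], [0.2, -0.6], [-0.2, -1.2], [0.4, 2.2], [-0.9, 2.7], [-2.9, 1.0], [-4.2, -0.0]]
```

View pics/topc.png

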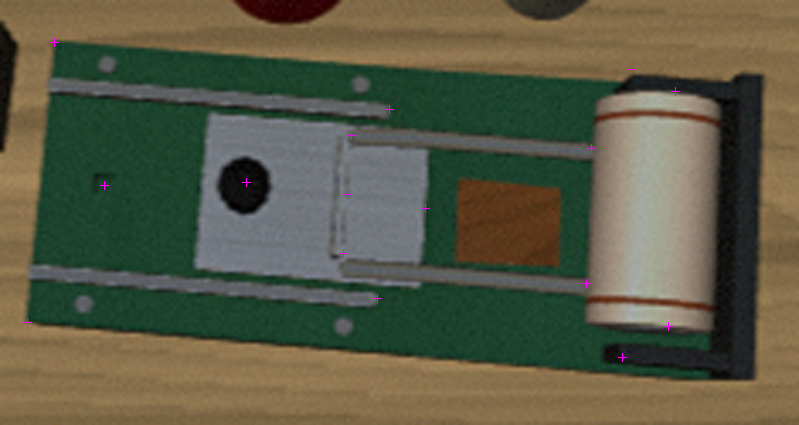

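View pics/sidec.png

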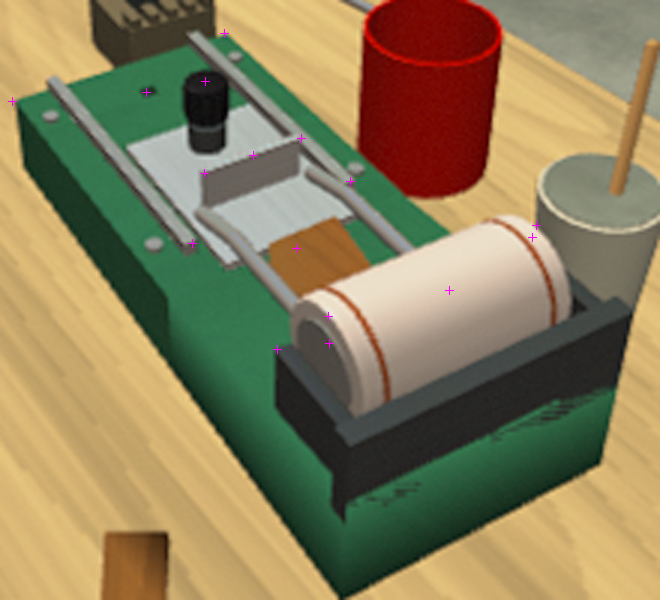

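The top view shows the overlay on the stand to within about 1 px. The wedge's back corners are at crop (457,178)/(457,263) and its nose at (560,187)/(559,266). I'll refine the stand fit and then fit the wedge.

```bash
cat > fit2.py <<'E'
from h import *
T=[((100,240,70),(55,43)),((-100,240,70),(27,323)),((0,195,70),(103,182)),((66,0,82),(390,110)),((-66,0,82),(378,299)),((0,95,138),(244,185)),((55,125,80),(209,114)),((-55,125,80),(195,270)),((55,-30,80),(429,150)),((-55,-30,80),(420,286))]
S=[((-100,-240,0),(342,598)),((100,-240,0),(601,462)),((-100,240,70),(17,103)),((0,195,70),(148,91)),((0,95,138),(205,78)),((-66,0,82),(190,247)),((-55,-30,80),(235,266))]
f=lambda s:np.concatenate([(proj(n,S2W(s,[a for a,_ in L])) - ((np.array([b for _,b in L])+.5)/k-.5+o)).ravel() for n,L,k,o in(("top",T,3.4,[255,160]),("side",S,3,[255,170]))])
r=least_squares(f,[.5,.1,0],loss='soft_l1'); print(r.x, f(r.x).reshape(-1,2).round(1).tolist())
np.save("s.npy",r.x); s=r.x
a=np.radians(5); ey=np.array([0,np.cos(a),-np.sin(a)]); ez=np.array([0,np.sin(a),np.cos(a)]); ex=np.array([1.,0,0])
def wp(w,P): # wedge (x, along-ramp dist of nose from ramp_low (neg), yaw deg), wedge pts rel nose
    Q=R.from_euler('z',w[2],degrees=True).apply(np.array(P,float)+0)
    return np.array([0,-30,70])+(Q[:,:1]+w[0])*ex+(Q[:,1:2]+w[1])*ey+Q[:,2:]*ez
G=[(27,70,33),(-27,70,33),(27,0,2),(-27,0,2)]; U=(np.array([(457,178),(457,263),(560,187),(559,266)])+.5)/3.4-.5+[255,160]
g=lambda w:(proj("top",S2W(s,wp(w,G)))-U).ravel()
q=least_squares(g,[0,-80,0]); print(q.x,g(q.x).round(1)); 
print("nose",wp(q.x,[(0,0,0)]),"back",wp(q.x,[(0,70,16)]), S2W(s,wp(q.x,[(0,70,16)])))
for n,p in dict(knob=(0,95,122),flange=(0,27,104),button=(0,20,63)).items(): print(n,S2W(s,p).round(4))
E
python3 fit2.py
```

```text
[ 0.5457719  -0.01785041 -4.73191038] [[-0.4, -0.4], [-0.2, -0.3], [0.2, 0.8], [-0.5, -0.1], [-0.4, 0.0], [0.3, -0.8], [-0.1, -0.4], [0.3, -0.2], [0.4, -6.2], [0.4, 0.2], [0.3, 2.0], [0.2, 0.8], [-1.8, -0.8], [-0.6, 0.1], [-0.2, 1.0], [0.2, -1.5], [-2.9, -0.5]]
[ -6.60494771 -92.0620404    2.99135743] [ 0.3  0.7  0.2 -0.9 -0.5  0.2  0.  -0. ]
nose [[  -6.60494771 -121.71171654   78.02373551]] back [[-10.25792019 -50.67861359  87.87026167]] [[ 0.53136828 -0.06751007  0.08787026]]
knob [[0.5536 0.0768 0.122 ]]
flange [[0.548  0.0091 0.104 ]]
button [[0.5474 0.0021 0.063 ]]
```

The stand fits to about 1 mm at (0.546, −0.018), yaw −4.7°. The wedge's nose is at stand y −122, and snug is about −165.5. Next is a move helper.

```bash
cat > go.py <<'E'
# usage: go.py x y z(stand mm) tilt(deg)  -> row
import sys
from h import *
s=np.load("s.npy"); o=telemetry.get_obs()
x,y,z,t=map(float,sys.argv[1:5]); c,k=np.cos(np.radians(t)),np.sin(np.radians(t))
Rt=R.from_euler('z',s[2],degrees=True)*R.from_matrix(np.array([[0,-c,k],[-1,0,0],[0,-k,-c]]).T)
Rc=R.from_euler('xyz',o["orientation"],degrees=True)
print("row",Rc.inv().apply(S2W(s,[x,y,z])[0]-o["tool_pos"]).round(4).tolist(),(Rc.inv()*Rt).as_rotvec().round(4).tolist())
print(o["clock"],"tcp stand",(R.from_euler('z',-s[2],degrees=True).apply(o["tool_pos"]-[s[0],s[1],0])*1000).round(1),o["force"].round(1),o["opening"],o["gripper_force"])
E
python3 go.py -8 -33 210 0
```

```text
row [0.5109, 0.5079, 0.0166] [0.0008, -0.0007, 1.2445]
0.2 tcp stand [-329.1  611.9  226. ] [ 0.1 -0.3  0. ] 0.08735147581815206 0.0
```

carry_out(rows=[[0.511,0.508,0.01,0,0,1.2445],[0.511,0.508,0.01,0,0,1.2445],[0.511,0.508,0.01,0,0,1.2445],[0.511,0.508,0.01,0,0,1.2445],[0.511,0.508,0.01,0,0,1.2445],[0.511,0.508,0.01,0,0,1.2445],[0.511,0.508,0.01,0,0,1.2445],[0.511,0.508,0.01,0,0,1.2445]], grip=-1)

```text
clock: 1.2
tool_pos: [0.4539, 0.1531, 0.2199]
orientation: [-180.0, 0.0, -94.8]
force: [1.4, -0.1, -0.4]
opening: 0.0132
gripper_force: 0.0
```

```bash
python3 go.py -8 -33 170 8
```

```text
row [0.1957, -0.0979, 0.0499] [-0.0005, 0.1402, -0.0012]
1.2 tcp stand [-105.7  162.8  219.9] [ 1.4 -0.1 -0.4] 0.01324702633138005 0.0
```

carry_out(rows=[[0.196,-0.098,0.03,0,0.14,0],[0.196,-0.098,0.03,0,0.14,0],[0.196,-0.098,0.03,0,0.14,0],[0.196,-0.098,0.03,0,0.14,0],[0.196,-0.098,0.05,0,0.14,0],[0.196,-0.098,0.05,0,0.14,0],[0.196,-0.098,0.05,0,0.14,0]])

```text
clock: 2.08
tool_pos: [0.5353, -0.0481, 0.1702]
orientation: [-180.0, -8.0, -94.7]
force: [-0.1, 1.1, -0.2]
opening: 0.0005
gripper_force: 0.0
```

```bash
python3 go.py -8 -33 89 8
```

```text
row [-0.0094, 0.0001, 0.0807] [-0.0006, -0.0005, 0.0007]
2.075 tcp stand [ -7.9 -31.1 170.2] [-0.1  1.1 -0.2] 0.0005156557092615535 0.0
```

carry_out(rows=[[-0.009,0,0.04,0,0,0],[-0.009,0,0.07,0,0,0],[-0.009,0,0.081,0,0,0],[-0.009,0,0.081,0,0,0],[-0.009,0,0.081,0,0,0]])

```text
clock: 2.7
tool_pos: [0.5359, -0.0504, 0.0895]
orientation: [-179.9, -8.0, -94.7]
force: [0.1, -0.3, 0.4]
opening: 0.0005
gripper_force: 0.0
```

```bash
python3 - <<'E'
from h import *
crop("side","w1",300,190,160,120,5)
E
python3 go.py -8 -80 93 8
```

```text
row [0.0468, 0.0008, 0.003] [-0.0023, 0.0004, 0.0003]
2.75 tcp stand [ -7.2 -33.2  89.5] [ 0.3  0.3 -0. ] 0.00032300087835071393 0.0
```

View pics/w1.png

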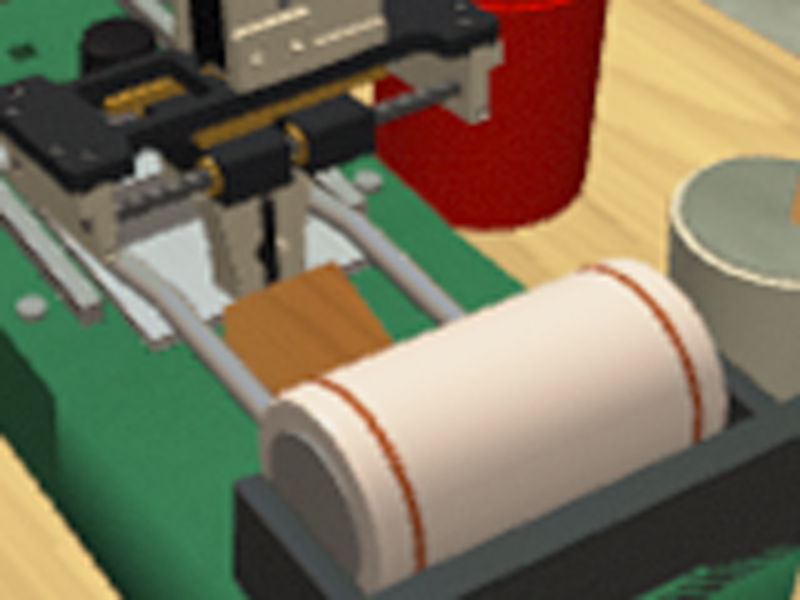

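The finger tips stand just behind the wedge's upright back (crop 250,280), between the prongs and clear of them. Pushing up the ramp now.

carry_out(rows=[[0.005,0,0,0,0,0],[0.01,0,0.0005,0,0,0],[0.015,0,0.001,0,0,0],[0.02,0,0.001,0,0,0],[0.025,0,0.0015,0,0,0],[0.03,0,0.002,0,0,0],[0.034,0,0.002,0,0,0],[0.037,0,0.002,0,0,0]])

```text
clock: 3.75
tool_pos: [0.5312, -0.0882, 0.091]
orientation: [179.9, -8.0, -94.7]
force: [0.8, 1.8, 0.4]
opening: 0.0003
gripper_force: 0.9
```

```bash
python3 go.py -8 -80 93 8
```

```text
row [0.0089, -0.0007, -0.0007] [0.0012, -0.0008, -0.0002]
3.75 tcp stand [ -8.7 -71.3  91. ] [0.8 1.8 0.4] 0.00029833543301519114 0.9294493356719613
```

carry_out(rows=[[0.002,0,0,0,0,0],[0.004,0,0,0,0,0],[0.006,0,0.0004,0,0,0],[0.008,0,0.0005,0,0,0],[0.009,0,0.0006,0,0,0],[0.009,0,0.0006,0,0,0]])

```text
clock: 4.5
tool_pos: [0.531, -0.0967, 0.092]
orientation: [180.0, -8.0, -94.7]
force: [0.3, -0.7, 0.3]
opening: 0.0
gripper_force: 0.1
```

carry_out(rows=[[0.0015,0,0,0,0,0],[0.0015,0,0,0,0,0]])

```text
clock: 4.75
tool_pos: [0.531, -0.0981, 0.0922]
orientation: [-180.0, -8.0, -94.7]
force: [1.3, 0.7, -0.4]
opening: 0.0003
gripper_force: 0.4
```

carry_out(rows=[[0.001,0,0,0,0,0],[0.001,0,0,0,0,0]])

```text
clock: 5.0
tool_pos: [0.5313, -0.0987, 0.0925]
orientation: [-180.0, -8.0, -94.7]
force: [0.1, 4.9, -1.3]
opening: 0.0004
gripper_force: 2.2
```

carry_out(rows=[[0.001,0,0,0,0,0],[0.001,0,0,0,0,0]])

```text
clock: 5.25
tool_pos: [0.5312, -0.0997, 0.0926]
orientation: [-180.0, -8.0, -94.7]
force: [-0.0, 4.7, -0.1]
opening: 0.0005
gripper_force: 2.5
```

```bash
python3 go.py -8 -80 93 8
python3 - <<'E'
from h import *
crop("side","w2",300,190,160,120,5)
E
```

```text
row [-0.0027, 0.0002, -0.0008] [-0.0007, 0.0, 0.0003]
5.25 tcp stand [ -7.8 -82.8  92.6] [-0.   4.7 -0.1] 0.00048195523359406255 2.4787963600829244
```

View pics/w2.png

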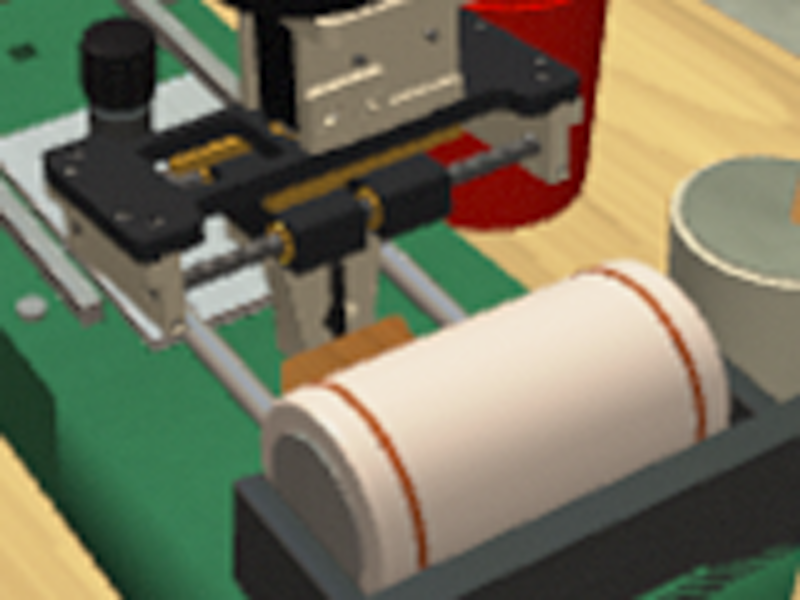

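carry_out(rows=[[0.0008,0,0,0,0,0],[0.0008,0,0,0,0,0]])

```text
clock: 5.55
tool_pos: [0.531, -0.1007, 0.0927]
orientation: [-180.0, -8.0, -94.7]
force: [0.8, 5.5, 0.2]
opening: 0.0007
gripper_force: 2.4
```

carry_out(rows=[[0.0008,0,0,0,0,0],[0.0008,0,0,0,0,0]])

```text
clock: 5.8
tool_pos: [0.5309, -0.1015, 0.0928]
orientation: [-180.0, -8.0, -94.7]
force: [1.9, 5.0, -0.9]
opening: 0.0005
gripper_force: 2.3
```

Force has plateaued at about 5 N, so contact with the jar is made. I'll stop pushing, back off and check from the top.

carry_out(rows=[[-0.015,0,0,0,0,0],[-0.03,0,0,0,0,0],[-0.035,0,-0.05,0,0,0],[-0.05,0,-0.11,0,0,0],[-0.11,0,-0.11,0,-0.1396,0],[-0.17,0,-0.11,0,-0.1396,0],[-0.18,0,-0.11,0,-0.1396,0],[-0.18,0,-0.11,0,-0.1396,0]], grip=1)

```text
clock: 6.8
tool_pos: [0.5461, 0.0922, 0.176]
orientation: [179.9, -0.1, -94.6]
force: [0.4, -0.2, 0.9]
opening: 0.0748
gripper_force: 0.0
```

```bash
python3 - <<'E'
from h import *
s=np.load("s.npy")
yj=lambda c:[(x,c+d,z) for x in(-75,75) for d,z in((40,123),(-40,123))]
crop("top","t3",330,170,160,120,5,proj("top",S2W(s,[(27,-165.5,84),(-27,-165.5,84),(20,-93,108.6),(-34,-93,108.6)]+yj(-175))))
E
python3 go.py 0 95 150 0
```

```text
row [0.0139, -0.0086, 0.0262] [0.001, -0.0013, 0.0012]
6.85 tcp stand [ -8.6 108.9 176.2] [-0.5 -0.5  0.2] 0.07902251473870459 0.0
```

View pics/t3.png

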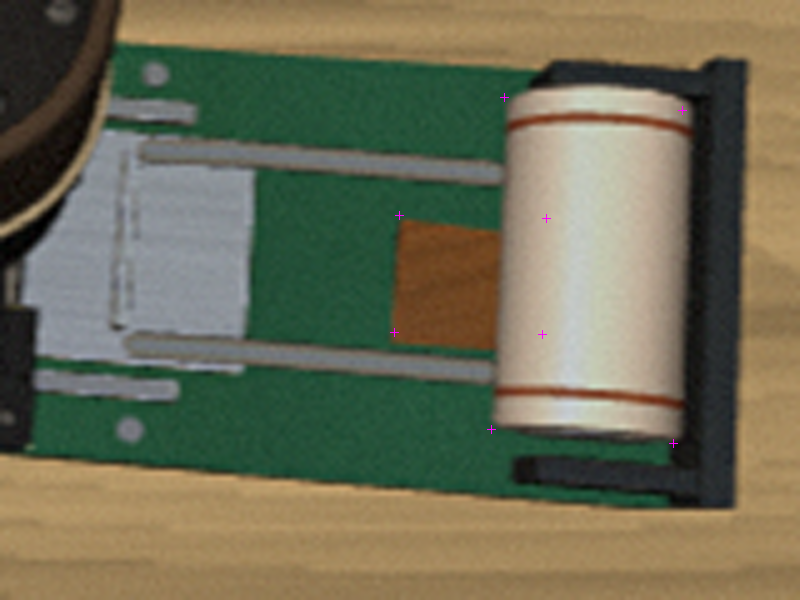

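The wedge's back edge (crop 398,222 to 393,342) sits on the predicted snug line and the jar hasn't visibly moved. Next is the knob.

carry_out(rows=[[0.014,-0.0086,0,0,0,0],[0.014,-0.0086,0.026,0,0,0],[0.014,-0.0086,0.026,0,0,0]])

```text
clock: 7.22
tool_pos: [0.553, 0.0745, 0.1491]
orientation: [179.8, -0.1, -94.9]
force: [-0.2, 0.0, 0.4]
opening: 0.0877
gripper_force: 0.0
```

```bash
python3 go.py 0 95 104 0
```

```text
row [-0.0024, -0.0006, 0.0451] [0.0033, -0.0021, -0.0021]
7.225 tcp stand [ -0.4  92.7 149.1] [-0.2  0.   0.4] 0.08768805233530534 0.0
```

carry_out(rows=[[-0.002,-0.0006,0.02,0,0,0],[-0.002,-0.0006,0.04,0,0,0],[-0.002,-0.0006,0.045,0,0,0],[-0.002,-0.0006,0.045,0,0,0]])

```text
clock: 7.72
tool_pos: [0.5552, 0.0782, 0.1062]
orientation: [-180.0, -0.0, -94.7]
force: [-0.4, -0.8, 1.0]
opening: 0.0875
gripper_force: 0.0
```

carry_out(rows=[[0,0,0,0,0,0],[0,0,0,0,0,0],[0,0,0,0,0,0],[0,0,0,0,0,0],[0,0,0,0,0,0],[0,0,0,0,0,0]], grip=-1)

```text
clock: 8.48
tool_pos: [0.5545, 0.0786, 0.1054]
orientation: [180.0, -0.0, -94.7]
force: [-7.2, 2.8, 3.9]
opening: 0.0332
gripper_force: 30.4
```

```bash
python3 go.py 0 95 118 0
```

```text
row [0.0018, 0.0008, -0.0126] [0.0006, -0.0005, 0.0001]
8.475 tcp stand [  0.8  96.8 105.4] [-7.2  2.8  3.9] 0.03324624373361403 30.44194221496582
```

carry_out(rows=[[0.0005,0.0008,-0.003,0,0,0],[0.001,0.0008,-0.007,0,0,0],[0.001,0.0008,-0.011,0,0,0],[0.001,0.0008,-0.0145,0,0,0],[0.001,0.0008,-0.0145,0,0,0],[0.001,0.0008,-0.0145,0,0,0]])

```text
clock: 9.22
tool_pos: [0.5542, 0.0782, 0.12]
orientation: [-180.0, 0.0, -94.7]
force: [3.5, 4.7, -7.6]
opening: 0.0335
gripper_force: 30.0
```

```bash
python3 go.py 0 195 119 0
```

```text
row [-0.0985, 0.0005, 0.001] [-0.0006, 0.0005, 0.0001]
9.225 tcp stand [  0.5  96.5 120. ] [ 3.5  4.7 -7.6] 0.03350385778664809 29.999131858348846
```

carry_out(rows=[[-0.003,0,0,0,0,0],[-0.006,0,0,0,0,0],[-0.01,0,0,0,0,0],[-0.014,0,0,0,0,0],[-0.018,0,0,0,0,0],[-0.022,0,0,0,0,0],[-0.026,0,0,0,0,0],[-0.03,0,0,0,0,0]])

```text
clock: 10.22
tool_pos: [0.5566, 0.1068, 0.1199]
orientation: [-180.0, -0.1, -94.7]
force: [6.4, -2.4, -7.7]
opening: 0.0334
gripper_force: 30.0
```

```bash
python3 go.py 0 195 120 0;  python3 - <<'E'
from h import *
crop("side","s4",260,170,200,150,4)
E
```

```text
row [-0.0699, 0.0006, -0.0002] [-0.0001, -0.0018, -0.0001]
10.225 tcp stand [  0.6 125.1 119.9] [ 6.4 -2.4 -7.7] 0.03337922458593225 29.998742938041687
```

View pics/s4.png

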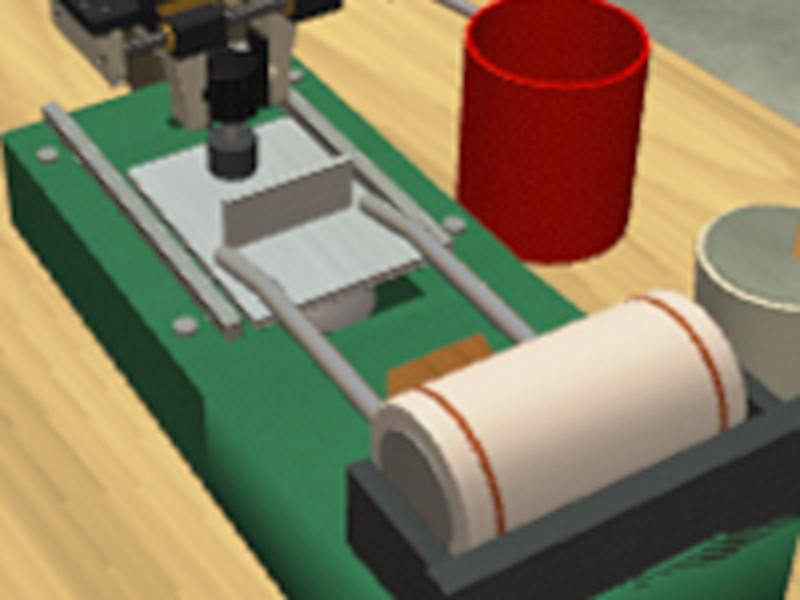

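The cover has opened 28 mm, the well is appearing, and the jar rests on the wedge. Sliding on to the end stop.

carry_out(rows=[[-0.005,-0.0003,0,0,0,0],[-0.011,-0.0003,0,0,0,0],[-0.018,-0.0003,0,0,0,0],[-0.026,-0.0003,0,0,0,0],[-0.034,-0.0003,0,0,0,0],[-0.042,-0.0003,0,0,0,0],[-0.049,-0.0003,0,0,0,0],[-0.055,-0.0003,0,0,0,0]])

```text
clock: 11.28
tool_pos: [0.5615, 0.1616, 0.1198]
orientation: [-180.0, -0.1, -94.7]
force: [5.2, -3.5, -7.6]
opening: 0.0332
gripper_force: 30.0
```

carry_out(rows=[[-0.005,0,0,0,0,0],[-0.009,0,0,0,0,0],[-0.013,0,0,0,0,0],[-0.015,0,0,0,0,0],[-0.016,0,0,0,0,0],[-0.016,0,0,0,0,0]])

```text
clock: 12.02
tool_pos: [0.5629, 0.1775, 0.1198]
orientation: [-180.0, -0.1, -94.7]
force: [6.3, -2.1, -6.9]
opening: 0.0332
gripper_force: 30.0
```

```bash
python3 go.py 0 195 105 0
```

```text
row [0.0011, 0.001, 0.0148] [-0.0003, -0.0017, 0.0]
12.025 tcp stand [  1.  196.1 119.8] [ 6.3 -2.1 -6.9] 0.03321852667982284 29.998944997787476
```

carry_out(rows=[[-0.0008,0,0,0,0,0],[-0.0015,0,0,0,0,0],[-0.0015,0,0,0,0,0]])

```text
clock: 12.4
tool_pos: [0.5629, 0.1781, 0.1198]
orientation: [180.0, -0.2, -94.7]
force: [6.4, -4.5, -7.7]
opening: 0.0333
gripper_force: 30.0
```

carry_out(rows=[[0,0,0.005,0,0,0],[0,0,0.01,0,0,0],[0,0,0.0145,0,0,0],[0,0,0.0145,0,0,0]])

```text
clock: 12.9
tool_pos: [0.563, 0.1782, 0.1056]
orientation: [-180.0, -0.2, -94.7]
force: [5.4, -5.5, -4.0]
opening: 0.0335
gripper_force: 30.0
```

carry_out(rows=[[0,0,0,0,0,0],[0,0,0,0,0,0],[0,0,0,0,0,0],[0,0,-0.04,0,0,0],[0,0,-0.09,0,0,0],[0.05,0,-0.09,0,0,0],[0.11,0,-0.09,0,0,0],[0.16,0,-0.09,0,0,0]], grip=1)

```text
clock: 13.9
tool_pos: [0.5489, 0.0188, 0.196]
orientation: [-180.0, -0.0, -94.7]
force: [0.8, 0.5, -0.2]
opening: 0.0876
gripper_force: 0.0
```

```bash
python3 go.py 0 20 120 0;  python3 - <<'E'
from h import *
s=np.load("s.npy")
crop("side","s5",240,150,220,165,3.6,proj("side",S2W(s,[(0,195,138),(0,20,63)])))
c=viewer.camera_info("top");E=c["extrinsics"]
for uv,z in(((339.5,167),.12),((420,163),.1),((420,163),.05)):
    d=E[:3,:3]@np.linalg.solve(c["intrinsics"],[*uv,1]); print((E[:3,3]+d*(z-E[2,3])/d[2]).round(3))
E
```

```text
row [0.0168, 0.0002, 0.076] [-0.0004, -0.0002, 0.0007]
13.9 tcp stand [1.00e-01 3.68e+01 1.96e+02] [ 0.8  0.5 -0.2] 0.08761015656279339 0.0
[0.664 0.047 0.12 ]
[ 0.676 -0.143  0.1  ]
[ 0.689 -0.153  0.05 ]
```

View pics/s5.png

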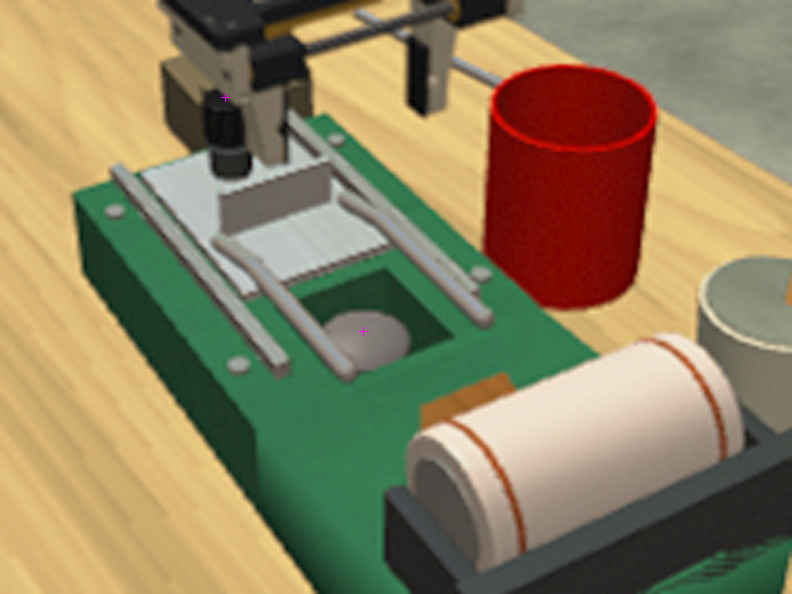

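The cover is fully open, the knob is down on its collar at the second-hole mark (225,98), and the jar is held by the wedge. The button is visible at (363,331). The jug rim's nearest point is x≈0.664, against 0.64 for the gripper body, so that's clear.

carry_out(rows=[[0.017,0.004,0,0,0,0],[0.017,0.004,0,0,0,0],[0.017,0.004,0,0,0,0],[0.017,0.004,0.02,0,0,0],[0.017,0.004,0.05,0,0,0],[0.017,0.004,0.09,0,0,0],[0.017,0.004,0.115,0,0,0],[0.017,0.004,0.115,0,0,0]], grip=-1)

```text
clock: 14.95
tool_pos: [0.5429, 0.0042, 0.0787]
orientation: [179.8, -0.1, -94.7]
force: [0.3, 0.7, -0.5]
opening: 0.0133
gripper_force: 0.0
```

```bash
python3 go.py -4 20 51 0
```

```text
row [0.0017, -0.0008, 0.0277] [0.0039, -0.0021, 0.0012]
14.95 tcp stand [-4.7 21.7 78.7] [ 0.3  0.7 -0.5] 0.01333648559145564 0.0
```

carry_out(rows=[[0.001,0,0,0,0,0],[0.001,0,0.004,0,0,0],[0.001,0,0.009,0,0,0],[0.001,0,0.014,0,0,0],[0.001,0,0.018,0,0,0],[0.001,0,0.022,0,0,0],[0.001,0,0.026,0,0,0],[0.001,0,0.026,0,0,0]])

```text
clock: 15.95
tool_pos: [0.544, 0.0027, 0.0542]
orientation: [180.0, -0.0, -94.7]
force: [-0.1, -0.0, -0.3]
opening: 0.0002
gripper_force: 0.0
```

carry_out(rows=[[0,0,0.001,0,0,0],[0,0,0.002,0,0,0],[0,0,0.002,0,0,0]])

```text
clock: 16.32
tool_pos: [0.5441, 0.0027, 0.0526]
orientation: [-180.0, -0.0, -94.7]
force: [-0.5, -0.9, 2.0]
opening: 0.0005
gripper_force: 1.2
```

carry_out(rows=[[0,0,0.001,0,0,0],[0,0,0.002,0,0,0],[0,0,0.002,0,0,0]])

```text
clock: 16.7
tool_pos: [0.5441, 0.0027, 0.0509]
orientation: [-180.0, -0.0, -94.7]
force: [-2.4, 0.2, 8.9]
opening: 0.0004
gripper_force: 3.8
```

carry_out(rows=[[0,0,0.001,0,0,0],[0,0,0.0015,0,0,0],[0,0,0.0015,0,0,0]])

```text
clock: 17.08
tool_pos: [0.5442, 0.0027, 0.0507]
orientation: [-179.9, -0.0, -94.7]
force: [-7.4, 1.2, 20.3]
opening: 0.0004
gripper_force: 10.4
```

The button has bottomed out at z 0.0507 with 20 N. Retracting straight up and checking.

carry_out(rows=[[0,0,-0.02,0,0,0],[0,0,-0.06,0,0,0],[0,0,-0.12,0,0,0],[0,0,-0.17,0,0,0],[-0.06,0.06,-0.17,0,0,0],[-0.1,0.12,-0.17,0,0,0],[-0.15,0.15,-0.17,0,0,0],[-0.15,0.15,-0.17,0,0,0]])

```text
clock: 18.08
tool_pos: [0.4053, 0.1664, 0.2192]
orientation: [-180.0, 0.1, -94.6]
force: [0.9, 0.8, 0.8]
opening: 0.0004
gripper_force: 0.0
```

Run:
```python
from h import *
s=np.load("s.npy")
k=[viewer.snapshot(n)[:,:,::-1] for n in("side","top")]
a=cv2.resize(k[0][150:320,250:450],None,fx=2,fy=2,interpolation=3); b=cv2.resize(k[1][160:330,290:490],None,fx=2,fy=2,interpolation=3)
cv2.imwrite("pics/f.png",np.hstack([a,b]))
```

```text
(no output)
```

View pics/f.png

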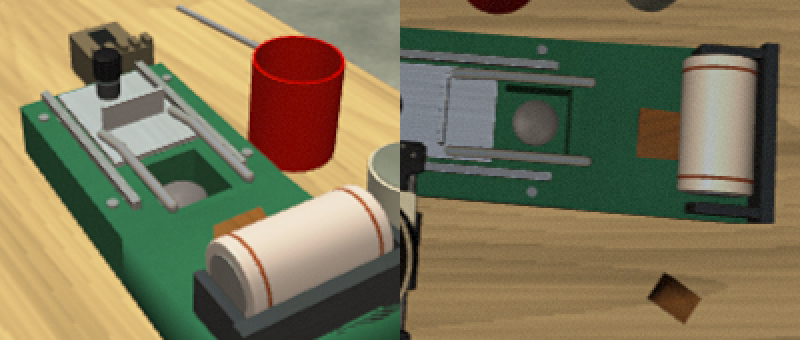

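The final view shows the cover open, the knob down, the button sunk in the well, and the jar against the wedge (top view, 660,135). The robot is clear, so I'm handing in.

```bash
python3 -c "
from plant import workorder; print(workorder.close_job())"
```

```text
the job is handed in; nothing more can be done
None
```

I handed the job in at about 18 s: the wedge is snug, the cover is open with the plunger down at the second hole, the button is pressed to its stop, the jar is still in place, and the jug, slip pot and clay house were never touched. The hand-in returned no verdict.

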